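# Hold the guide pin through both bushings for marking

## Robot

A 7-joint arm with a two-finger parallel gripper is mounted at the origin on the work surface. World frame = base frame: x ahead of the robot, y to its left, z up, the work surface at z = 0. Lengths are in m, angles in rad, forces in N, time in s.
With the tool pointing down it reaches from about 0.425 to 0.925 m from the base axis. Payload 6.8 kg.
Tool frame: the origin (TCP) lies at the very end of the fingers, on their centre line; the grasp point (between the pads) lies bot.tcp_to_grasp behind it (bot.tcp_to_grasp is the distance from the TCP to the grasp point, in m); z points along the fingers, y is the line along which they close (so a half turn about z gives the same grasp; the last joint's range is limited). The gripper opens to 85 mm and grips with 20 to 120 N. Pads are 22 mm wide; open, the fingers measure 114 mm over their backs; the gripper's body (76 mm by 85 mm) begins 54 mm behind the grasp point. The pads swing forward as they close: fully open they stand 13 mm farther back than shut.
Start: joints at [1.063, 0.477, 0.022, 1.555, -0.011, 1.109, -0.083], TCP at [0.263, -0.622, 0.196] pointing down, gripper open.
Joint ranges: [-2.96, 2.96], [-0.34, 2.1], [-1.41, 1.46], [0.24, 2.44], [-1.37, 4.51], [0.17, 1.92], [-2.96, 2.96]. Speed limits (rad/s): [2.39, 2.39, 3.14, 3.14, 3.14, 3.14, 3.14].

## Interface

Orientations are given as a unit quaternion [w, x, y, z].
In Python, from station import bot gives the robot as it stands.
- The arm moves only by the tool servo_tool, never from a script. Its argument "motion" is a list that holds one entry, the list of rows, each a list of 7 numbers: the shift along the tool's x, y, z in m, then the turn, a rotation vector about the tool's x, y, z in units of 5 degrees (1.0 is 5 degrees), then the opening, from 0 (shut) to 1 (fully open). A call has 1 to 20 rows; each row is the pose to reach, as a shift and turn from the pose commanded when the call began, along the tool's axes at that moment; what a row does not reach only later rows make up. A row lasts 1/12 s, in which the tool goes at most 41.7 mm and 7.16 degrees, less where a joint would pass 70% of its speed; a pose out of reach is approached as far as the arm can. A call with a gripper value outside its range is refused whole. The fingers move at their own pace and stop on an object; "grip_force" is the grip in N (left out, the last holds). Time passes only in rows, so rows that repeat a pose let the fingers close. It gives the time, the measured TCP pose, the force, the opening and the grip force at its end, in the units of the state.
- bot.get_obs(): the state, without advancing time (a new reading comes with each control period).
- bot.read_camera(name): name is "scene" or "top"; returns a dict with "img" (384x512x3 uint8, red, green, blue), "K" (3x3 intrinsics, pixels), "pose" (4x4, takes a point from camera to world coordinates). Camera axes: x right, y down, z forward; pixel columns grow to the right and rows downward; lengths in m; the calibration is good to about 2 mm. A picture is of the moment at which its call begins. There is no depth.
- bot.hand_in(): hands the job in; it is judged then, once.
The state is a dict: "t": time; "q": joint angles; "joint_vel": joint speeds; "joint_torque": joint torques, N m; "eef_pos": TCP position; "tool_rot": TCP orientation; "contact_force": force on the tool from outside, world axes, zero at the start; "torque": the same for the moment, N m; "gripper_width": opening from 0.0 (shut) to 1.0 (fully open); "grasp_force": force on a finger pad.
Only numpy, scipy, OpenCV 4.12 (cv2) and the standard library are available. Lean on these libraries where they do the work, as an engineer would, in place of code of your own. Each camera call takes 0.05 s, during which the arm holds its last target. There are 200 camera calls.

## Task

Take the blue-handled guide pin out of the rack and thread it from above through the upper bushing and then the lower bushing of the marking fixture. Finish while gripping the pin, still and upright, spanning both bushings with its whole yellow band in the open gap between the two arms, ready for the laser, and its tip not resting on anything. Leave the red-handled pin, the ring stack and the tape measure where they are.

Things in the scene. Friction and masses are not known exactly. Their poses are not given: they have to be found in the camera images.
- blue_pin: Guide pin, BLUE handle, 130-250 g, upright in a rack hole. Origin: centre of its tip (bottom end); z up along the pin. From the tip: bullet nose 0-12 mm (4 widening to 12 mm diameter), steel rod 12 mm diameter to 130 mm, collar 26 mm diameter 130-135 mm, square handle 20 x 20 mm (faces along pin x, y; parallel to the rack's sides) 135-185 mm. Yellow painted band at 52-72 mm.
- blue_pin_band (a point): Centre of the blue pin's yellow band, on the rod's axis 62 mm above its tip; z along the pin towards the handle.
- red_pin: The same pin with a RED handle, in the other rack hole: a bystander. Origin at its tip, z up.
- rack: Fixed white rack, 60 (x) by 200 (y) by 145 mm high: a 10 mm plate on end walls with two 16 mm through holes on its y axis, 55 mm either side of centre. The pins hang in them, collars on the plate: tip at height 15 mm, handle at heights 150-200 mm; they lift straight out. Origin: centre of the underside.
- fixture: Fixed fixture. Base 100 x 140 mm, 10 mm thick; a blue column on its +y side carries two aluminium arms with coaxial vertical bushings (brass rims), bore 16 mm. Lower arm at heights 50-65 mm, upper at 115-130 mm (gap 65-115 mm), each 60 x 60 mm round the bore; nothing is higher than 131 mm. Origin: on the bore axis at table height; z up; its yaw varies.
- upper_bush (a point): Centre of the upper bushing's mouth, 130 mm above the table, on the bore axis.
- lower_bush (a point): Centre of the lower bushing's mouth, 65 mm above the table, on the same vertical axis.
- ring_stack: Bystander: upright stack of steel seal rings, 56 mm diameter, 60 mm high, on the table beyond the rack and fixture. Origin: centre of the underside.
- tape_measure: Bystander: orange tape measure, 50 x 60 x 30 mm, on the table beyond the rack and fixture. Origin: centre of the underside.
There are look-alikes about, which are no part of the job. There is more than one size of the fixture; the one meant has the size given above.

How it is judged:
On the way, in this order (a step that is already met when the one before it is completed fails the run):
1. the blue pin is lifted clear of the rack, its tip above 146 mm (height (world z) of blue_pin above 0.146 m), for 0.1 s.
2. the pin's tip is through the upper bushing, in the gap above the lower one (x of blue_pin in the frame of fixture between -0.006 and 0.006 m and y of blue_pin in the frame of fixture between -0.006 and 0.006 m and z of blue_pin in the frame of fixture between 0.06 and 0.113 m), for 0.05 s.
3. the pin's tip is through the lower bushing (x of blue_pin in the frame of fixture between -0.006 and 0.006 m and y of blue_pin in the frame of fixture between -0.006 and 0.006 m and z of blue_pin in the frame of fixture below 0.048 m), for 0.1 s.
At the end, for the whole second after the job is handed in: Fingers grip the blue pin (>1 N), at rest, within 6 mm of the bore axis in x and y, tilt under 0.08 rad, band centre 74.5 to 105.5 mm above the table, tip clear of the base; red pin within 20 mm, ring stack and tape measure within 30 mm of their starts (x of blue_pin in the frame of fixture between -0.006 and 0.006 m and y of blue_pin in the frame of fixture between -0.006 and 0.006 m and x of blue_pin_band in the frame of fixture between -0.006 and 0.006 m and y of blue_pin_band in the frame of fixture between -0.006 and 0.006 m and z of blue_pin_band in the frame of fixture between 0.0745 and 0.1055 m and z of blue_pin in the frame of fixture above 0.0115 m and angle between blue_pin's own z axis and vertical below 0.08 rad and contact force between the fingers and blue_pin above 1 N and linear speed of blue_pin below 0.02 m/s and angular speed of blue_pin below 0.2 rad/s and distance of red_pin from where it was at the start of the episode below 0.02 m and distance of each of ring_stack, tape_measure from where it was at the start of the episode below 0.03 m); the arm keeps its last pose, push and grip.
It fails at once if the red pin is pulled out or displaced by more than 40 mm (distance of red_pin from where it was at the start of the episode above 0.04 m).
It fails at once if the ring stack is pushed more than 40 mm or tipped (distance of ring_stack from where it was at the start of the episode above 0.04 m or angle between ring_stack's own z axis and vertical above 0.5 rad).
It fails at once if the tape measure is pushed more than 40 mm (distance of tape_measure from where it was at the start of the episode above 0.04 m).
It also fails if it takes over 58 s, if anything falls off the work surface, if the arm or the gripper's body presses on something with over 40 N, if the wrist force passes 120 N, or if a joint passes its speed limit or range.

## Working session

There is one attempt and no reset: what is moved stays moved. The work goes in short steps, Python scripts to look and compute and a tool call to move; the robot and the scene stay as the last step left them, time stands still between calls to the robot, and variables do not carry over. Pictures are saved under pics/ and viewed, at most 11 in all, crops included, and the job is handed in when it is done.

Besides the shell and the picture viewer there is one more tool, called after "Emit:" by a JSON object that holds its "api" and its "payload", one argument or row to a line. servo_tool: Moves the arm, as the interface text tells. Its arguments: {"type":"object","properties":{"motion":{"type":"array"},"grip_force":{"type":"number"}},"required":["motion"]}

```bash
mkdir -p pics
python3 - <<'E'
from station import bot
import cv2,numpy as np
o=bot.get_obs();print({k:np.round(v,3).tolist() for k,v in o.items()},bot.tcp_to_grasp)
for n in("scene","top"):
    c=bot.read_camera(n);cv2.imwrite(f"pics/{n}0.png",c["img"][:,:,::-1]);np.savez(f"{n}0.npz",**c);print(n,np.round(c["K"],1).tolist(),np.round(c["pose"],3).tolist())
E
```

```text
{'t': 0.0, 'q': [1.063, 0.478, 0.022, 1.556, -0.012, 1.109, -0.083], 'joint_vel': [0.0, -0.002, 0.0, -0.001, 0.0, 0.002, 0.0], 'joint_torque': [-0.0, -59.645, 1.608, -28.119, 0.013, 0.009, 0.0], 'eef_pos': [0.262, -0.621, 0.195], 'tool_rot': [-0.001, 0.98, 0.199, -0.0], 'contact_force': [0.377, -0.119, 0.186], 'torque': [0.012, 0.004, -0.047], 'grasp_force': 0.0, 'gripper_width': 1.0} 0.0187
scene [[401.7, 0.0, 243.0], [0.0, 401.7, 191.9], [0.0, 0.0, 1.0]] [[-0.216, 0.836, -0.504, 0.93], [0.976, 0.182, -0.116, 0.135], [-0.005, -0.517, -0.856, 0.767], [0.0, 0.0, 0.0, 1.0]]
top [[361.7, 0.0, 249.6], [0.0, 361.7, 185.9], [0.0, 0.0, 1.0]] [[0.029, -0.994, 0.109, 0.434], [-0.999, -0.033, -0.035, 0.035], [0.039, -0.108, -0.993, 0.874], [0.0, 0.0, 0.0, 1.0]]
```

View pics/scene0.png

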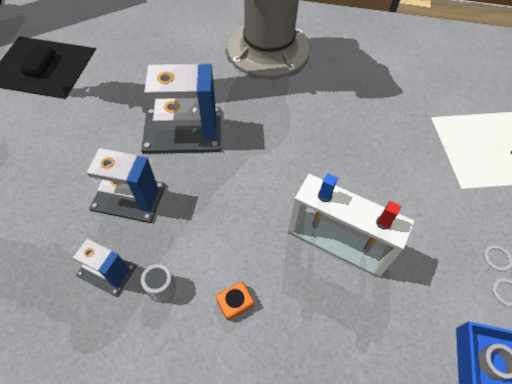

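View pics/top0.png

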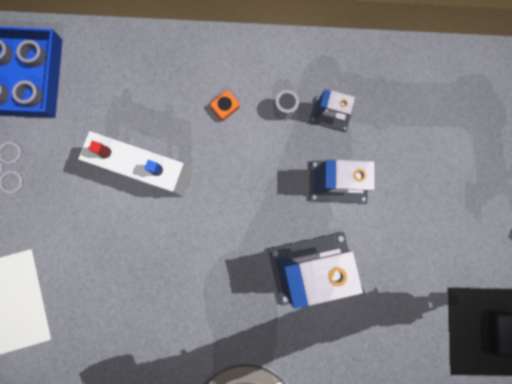

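Both views show one rack, with the blue handle at scene (328,188), top (153,167) and the red at scene (389,214), top (99,149). The candidates for the fixture are three look-alikes with brass rims:
- large: scene (165,78), top (337,276)
- medium: scene (107,163), top (359,175)
- small: scene (90,253), top (343,103)

I'll triangulate the rim heights to choose between them.

```bash
cat > h.py <<'E'
import numpy as np,cv2
def load(n,s="0"): return np.load(f"{n}{s}.npz")
def ray(c,u,v):
    d=c["pose"][:3,:3]@np.linalg.inv(c["K"])@[u,v,1.]; return c["pose"][:3,3],d/np.linalg.norm(d)
def plane(c,u,v,z):
    o,d=ray(c,u,v); return o+d*(z-o[2])/d[2]
def tri(c1,p1,c2,p2):
    (a,d),(b,e)=ray(c1,*p1),ray(c2,*p2)
    s=np.linalg.lstsq(np.c_[d,-e],b-a,rcond=None)[0]; P,Q=a+s[0]*d,b+s[1]*e
    return (P+Q)/2,np.linalg.norm(P-Q)
def proj(c,P):
    T=np.linalg.inv(c["pose"]); q=c["K"]@(T[:3,:3]@P+T[:3,3]); return q[:2]/q[2]
def blobs(img,lo,hi,amin=8,close=0):
    m=cv2.inRange(cv2.cvtColor(img,cv2.COLOR_RGB2HSV),lo,hi)
    if close: m=cv2.morphologyEx(m,cv2.MORPH_CLOSE,np.ones((close,close)))
    return [c for c in cv2.findContours(m,cv2.RETR_EXTERNAL,cv2.CHAIN_APPROX_NONE)[0] if cv2.contourArea(c)>=amin]
E
python3 - <<'E'
from h import *
for n in("scene","top"):
    c=load(n)
    for nm,lo,hi in(("brass",(10,90,90),(25,255,255)),("blue",(110,150,40),(125,255,255)),("red",(0,180,80),(4,255,255)),("white",(0,0,215),(180,25,255))):
        for k in blobs(c["img"],lo,hi,12,3):
            (x,y),(w,h),a=cv2.minAreaRect(k)
            e=cv2.fitEllipse(k) if len(k)>5 else None
            if x>80 and (y<345): print(n,nm,np.round([x,y,w,h,a],1),cv2.contourArea(k),np.round(e[0]+e[1],1) if e else'')
im=[cv2.resize(load("scene")["img"][40:220,70:250],(540,540),interpolation=3)]
cv2.imwrite("pics/fx.png",im[0][:,:,::-1])
a,b=load("top"),load("scene")
for p,q in(((337.5,276.5),(165.5,78)),((359.5,175),(107.5,163)),((343.5,103),(90,253)),): print(tri(a,p,b,q))
E
```

```text
scene brass [234.6 300.5  28.8  32.5  60.3] 848.0 [234.5 300.5  31.5  36.6]
scene brass [ 88.5 252.    7.8   9.2  45. ] 57.0 [ 88.6 252.1   7.7   9.6]
scene brass [372.5 242.    4.    5.   90. ] 12.5 [372.1 241.6   3.4   5.6]
scene brass [318.5 216.    4.    5.   90. ] 16.0 [318.3 215.8   4.1   5.6]
scene brass [114.9 183.6  10.2   3.5  12.5] 13.0 [115.1 182.8   4.4   9.4]
scene brass [107. 162.  10.  12.  90.] 95.0 [107.  162.4   9.6  12.8]
scene brass [171.5 106.   12.   13.4  45. ] 120.0 [171.6 106.2  10.5  14.8]
scene brass [165.   77.5  11.   16.   90. ] 135.5 [165.1  77.3  10.9  16.1]
scene brass [491.   16.2  41.9  14.9   7.4] 379.5 [491.8  16.2  14.2  47.8]
scene brass [435.1   9.3  71.6  14.7   6.7] 391.5 [438.4  10.1  13.6  67.1]
scene blue [326.7 188.6  11.7  19.6  18.4] 137.0 [326.5 188.7  11.8  22. ]
scene red [388.7 214.4  12.2  25.7  31. ] 267.5 [388.7 214.1  12.7  29.5]
scene white [ 92.1 256.3  32.6  26.4  26.6] 616.0 [ 92.2 256.4  27.9  34. ]
scene white [405.1 218.4  18.    4.8  19.7] 57.0 [403.4 218.    4.2  23.1]
scene white [106.5 185.8  15.5  10.   11.3] 106.0 
[... 1055 characters left out ...]
  8.5]
top white [331.4 277.8  41.1  52.5  77. ] 1996.5 [332.1 277.4  46.1  60.3]
top white [329.5 252.7   2.   17.7  77. ] 20.0 [329.6 252.7   2.   18.5]
top white [355.5 176.5  29.   35.   90. ] 921.0 [355.9 175.1  31.1  40.8]
top white [130.8 160.6  99.3  29.4  19. ] 2328.5 [133.8 161.7  32.1 118.6]
top white [349.7  99.5   8.1   3.8  60.3] 14.5 [349.4  99.9   4.    7.8]
top white [337.6 100.1   6.4  13.   24.4] 36.0 [338.4 100.4   7.2  12.6]
(array([ 0.34152899, -0.16448669,  0.17122608]), np.float64(0.000270331300544246))
(array([ 0.54637835, -0.22268154,  0.12928657]), np.float64(0.0004700712128669218))
(array([ 0.71572543, -0.20009828,  0.08867661]), np.float64(0.0007360806081678305))
```

View pics/fx.png

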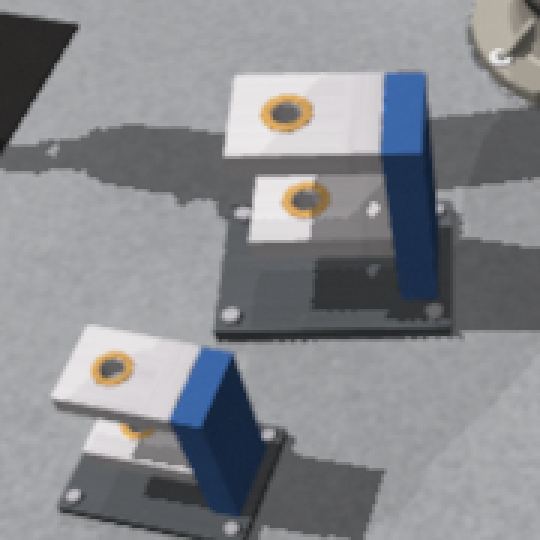

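The medium fixture's rim comes out at 129 mm high, matching the 130 mm given (the others are 171 and 89 mm), so that is the target. Next, the blue pin and the rack.

Run:
```python
from h import *
a,b=load("top"),load("scene")
for c,n in((a,"top"),(b,"scene")):
    k=max([k for k in blobs(c["img"],(0,0,215),(180,25,255),500,5) if (n=="top" and cv2.boundingRect(k)[0]<100 and 120<cv2.boundingRect(k)[1]<180) or (n=="scene" and 290<cv2.boundingRect(k)[0]<320)],key=cv2.contourArea)
    box=cv2.boxPoints(cv2.minAreaRect(k))
    quad=cv2.approxPolyDP(cv2.convexHull(k),6,True)[:,0]
    for nm,B in(("box",box),("quad",quad)):
        P=np.array([plane(c,u,v,.145) for u,v in B])[:,:2]
        print(n,nm,np.round(B,1).tolist(),P.round(4).tolist(),"mean",P.mean(0).round(4),"edges",np.linalg.norm(P-np.roll(P,-1,0),axis=1).round(3))
A=cv2.resize(a["img"][145:190,130:180],(400,360),interpolation=0)
B=cv2.resize(b["img"][165:210,305:355],(400,360),interpolation=0)
cv2.imwrite("pics/h.png",np.hstack([A,B])[:,:,::-1])
```

```text
top box [[79.0999984741211, 158.39999389648438], [88.5999984741211, 130.60000610351562], [182.5, 162.89999389648438], [172.89999389648438, 190.6999969482422]] [[0.558, 0.353], [0.6158, 0.3385], [0.5563, 0.1463], [0.4991, 0.1626]] mean [0.5573 0.2501] edges [0.06  0.201 0.059 0.199]
top quad [[89, 132], [180, 162], [173, 188], [81, 159]] [[0.6129, 0.3375], [0.5579, 0.1514], [0.5045, 0.1627], [0.5569, 0.3491]] mean [0.558  0.2502] edges [0.194 0.055 0.194 0.057]
scene box [[294.20001220703125, 198.6999969482422], [306.6000061035156, 171.5], [415.1000061035156, 220.89999389648438], [402.79998779296875, 248.10000610351562]] [[0.558, 0.1433], [0.495, 0.1569], [0.5573, 0.3541], [0.6135, 0.3341]] mean [0.5559 0.2471] edges [0.064 0.207 0.06  0.199]
scene quad [[308, 174], [413, 220], [403, 247], [296, 198]] [[0.4999, 0.1602], [0.5563, 0.3505], [0.6115, 0.3344], [0.5558, 0.1462]] mean [0.5559 0.2478] edges [0.199 0.057 0.196 0.058]
```

View pics/h.png

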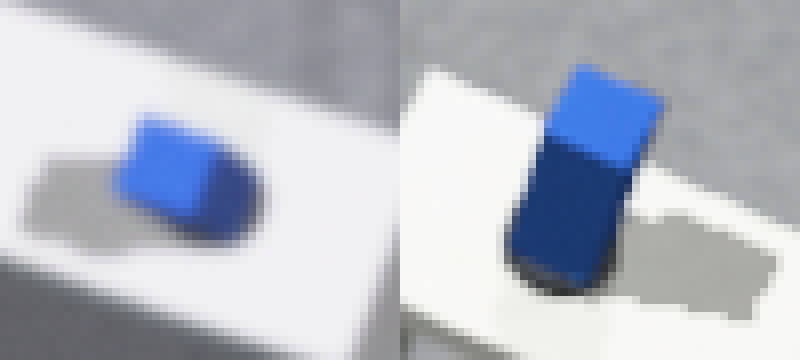

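The crop shows one blue-handled pin on the rack plate, with its top face centred at about top (151,165.5) and scene (330,179). That confirms the choice: the red one is at the other end. I'll work out the grasp pose and the first moves.

```bash
cat >> h.py <<'E'
from scipy.spatial.transform import Rotation as R
def go(o,pos,yaw):
    """shift (tool axes) and turn (5 deg units) to pos with tool y along world angle yaw(deg, mod 180), pointing down"""
    w,x,y,z=o["tool_rot"]; r0=R.from_quat([x,y,z,w]); best=None
    for k in(0,180):
        a=np.radians(yaw+k); Y=np.array([np.cos(a),np.sin(a),0]); Z=np.array([0,0,-1.]); M=np.c_[np.cross(Y,Z),Y,Z]
        t=(r0.inv()*R.from_matrix(M)).as_rotvec(degrees=True)/5
        if best is None or np.linalg.norm(t)<np.linalg.norm(best): best=t
    return r0.inv().apply(np.array(pos)-o["eef_pos"]).round(4).tolist(),best.round(2).tolist()
E
python3 - <<'E'
from h import *
from station import bot
a,b=load("top"),load("scene")
P=[]
for c,(x,y) in((a,(151,165)),(b,(330,179))):
    hs=cv2.cvtColor(c["img"],cv2.COLOR_RGB2HSV)
    m=cv2.inRange(hs,(105,120,190),(125,255,255)); n,l,s,ce=cv2.connectedComponentsWithStats(m)
    i=l[y,x]; P.append(ce[i]); print(ce[i],s[i],plane(c,*ce[i],.2))
X,e=tri(a,P[0],b,P[1]); print("handle top",X,e)
o=bot.get_obs()
print(go(o,[.58,-.2,.30],-16.6),go(o,[X[0],X[1],.30],-16.6))
print("lower arm rim check",proj(b,np.array([.5464,-.2227,.065])),plane(a,359.4,174.8,.13),plane(b,107,162.4,.13))
E
```

```text
[150.48913043 165.69565217] [145 161  12  11  92] [0.53957891 0.19691024 0.2       ]
[329.90654206 179.14953271] [323 174  15  12 107] [0.54040755 0.19529529 0.2       ]
handle top [0.53976996 0.19618852 0.19943711] 0.001687627573570332
([0.4564, -0.2646, -0.1045], [-0.02, -0.01, -10.1]) ([0.5736, -0.6452, -0.1039], [-0.02, -0.01, -10.1])
lower arm rim check [116.69263563 180.90916544] [ 0.54661452 -0.2219844   0.13      ] [ 0.54568853 -0.22404134  0.13      ]
```

Emit:
{"api": "servo_tool", "payload": {
  "motion": [
    [[0, 0, -0.04, 0, 0, 0, 1], [0.03, -0.018, -0.08, 0, 0, -1, 1], [0.07, -0.04, -0.105, 0, 0, -2, 1], [0.11, -0.06, -0.105, 0, 0, -3, 1], [0.145, -0.085, -0.105, 0, 0, -4, 1], [0.18, -0.105, -0.105, 0, 0, -5, 1], [0.215, -0.125, -0.105, 0, 0, -6, 1], [0.25, -0.145, -0.105, 0, 0, -7, 1], [0.285, -0.165, -0.105, 0, 0, -8, 1], [0.32, -0.185, -0.105, 0, 0, -9, 1], [0.355, -0.205, -0.105, 0, 0, -10.1, 1], [0.39, -0.225, -0.105, 0, 0, -10.1, 1], [0.425, -0.245, -0.105, 0, 0, -10.1, 1], [0.456, -0.265, -0.105, 0, 0, -10.1, 1], [0.456, -0.265, -0.105, 0, 0, -10.1, 1]]
  ]
}}

```text
t: 1.35
eef_pos: [0.5833, -0.1908, 0.3006]
tool_rot: [-0.002, 0.798, 0.602, 0.002]
contact_force: [0.8, 1.2, 0.2]
gripper_width: 0.999
grasp_force: 0.0
```

Run:
```python
from h import *
from station import bot
o=bot.get_obs();print(o["t"],o["eef_pos"],o["q"],go(o,[.54,.196,.26],-16.6))
```

```text
1.35 [ 0.58331952 -0.19081822  0.30056749] [ 0.49288908  0.32415502 -0.35974417  1.55607672  0.11198869  1.28192533
 -0.16021088] ([0.3598, -0.1481, 0.0424], [-0.0, -0.06, 0.13])
```

Emit:
{"api": "servo_tool", "payload": {
  "motion": [
    [[0.036, -0.015, 0, 0, 0, 0, 1], [0.072, -0.03, 0, 0, 0, 0, 1], [0.108, -0.045, 0, 0, 0, 0, 1], [0.144, -0.06, 0, 0, 0, 0, 1], [0.18, -0.075, 0, 0, 0, 0, 1], [0.216, -0.09, 0, 0, 0, 0, 1], [0.252, -0.104, 0, 0, 0, 0, 1], [0.288, -0.118, 0, 0, 0, 0, 1], [0.324, -0.133, 0.01, 0, 0, 0, 1], [0.345, -0.142, 0.02, 0, 0, 0, 1], [0.36, -0.148, 0.03, 0, 0, 0, 1], [0.36, -0.148, 0.04, 0, 0, 0, 1], [0.36, -0.148, 0.04, 0, 0, 0, 1], [0.36, -0.148, 0.04, 0, 0, 0, 1]]
  ]
}}

```text
t: 2.52
eef_pos: [0.5406, 0.1852, 0.2602]
tool_rot: [0.0, 0.802, 0.597, -0.001]
contact_force: [-0.1, -0.6, 0.5]
gripper_width: 1.0
grasp_force: 0.0
```

Run:
```python
from h import *
from station import bot
o=bot.get_obs();print(o["t"],o["eef_pos"],o["q"].round(2),o["joint_vel"].round(3),go(o,[.54,.196,.16],-16.6))
for n in("scene","top"):
    c=bot.read_camera(n);np.savez(f"{n}1.npz",**c)
a,b=load("top","1")["img"],load("scene","1")["img"]
cv2.imwrite("pics/g1.png",np.hstack([cv2.resize(a[100:220,80:210],(390,360)),cv2.resize(b[100:260,250:420],(390,360))])[:,:,::-1])
```

```text
2.5167 [0.54060829 0.18519676 0.26021163] [ 0.    0.3  -0.55  1.7   0.17  1.19 -0.88] [ 0.013 -0.014  0.004 -0.022 -0.001  0.003 -0.002] ([0.0104, -0.0036, 0.1002], [-0.01, 0.02, -0.02])
```

View pics/g1.png

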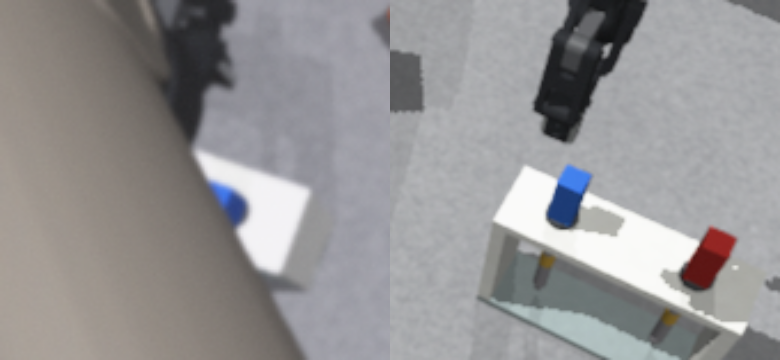

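The gripper hangs above the blue handle, about 11 mm short in y, and both pins are undisturbed (scene crop). I'll correct that offset, then descend.

Emit:
{"api": "servo_tool", "payload": {
  "motion": [
    [[0.005, -0.002, 0, 0, 0, 0, 1], [0.0104, -0.0036, 0, 0, 0, 0, 1], [0.0104, -0.0036, 0, 0, 0, 0, 1], [0.0104, -0.0036, 0.01, 0, 0, 0, 1], [0.0104, -0.0036, 0.02, 0, 0, 0, 1], [0.0104, -0.0036, 0.035, 0, 0, 0, 1], [0.0104, -0.0036, 0.05, 0, 0, 0, 1], [0.0104, -0.0036, 0.065, 0, 0, 0, 1], [0.0104, -0.0036, 0.08, 0, 0, 0, 1], [0.0104, -0.0036, 0.09, 0, 0, 0, 1], [0.0104, -0.0036, 0.1, 0, 0, 0, 1], [0.0104, -0.0036, 0.1, 0, 0, 0, 1], [0.0104, -0.0036, 0.1, 0, 0, 0, 1], [0.0104, -0.0036, 0.1, 0, 0, 0, 1]]
  ]
}}

```text
t: 3.78
eef_pos: [0.5406, 0.1983, 0.1616]
tool_rot: [0.0, 0.802, 0.598, 0.001]
contact_force: [-0.1, 0.2, 0.3]
gripper_width: 1.001
grasp_force: 0.0
```

Run:
```python
from h import *
from station import bot
o=bot.get_obs();print(o["t"],o["eef_pos"],o["contact_force"],go(o,[.54,.196,.16],-16.6))
c=bot.read_camera("scene");np.savez("scene2.npz",**c)
cv2.imwrite("pics/g2.png",cv2.resize(c["img"][110:260,260:420],(640,600))[:,:,::-1])
```

```text
3.7833 [0.54058462 0.19834866 0.16160513] [-0.07573053  0.16823064  0.32532337] ([-0.0024, 0.0001, 0.0016], [0.01, -0.01, 0.0])
```

View pics/g2.png

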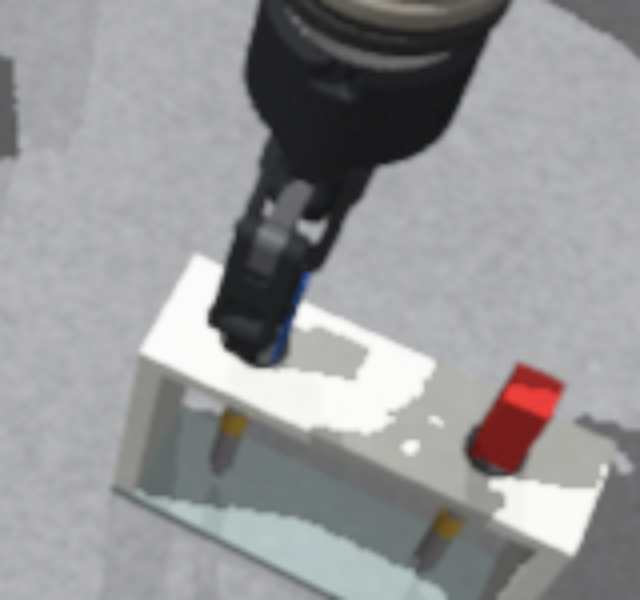

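The near finger straddles the blue handle at about crop (260,290), with the red handle well clear. I'll centre by 2 mm and close.

Emit:
{"api": "servo_tool", "payload": {
  "motion": [
    [[-0.002, 0, 0.001, 0, 0, 0, 1], [-0.002, 0, 0.001, 0, 0, 0, 0.6], [-0.002, 0, 0.001, 0, 0, 0, 0.3], [-0.002, 0, 0.001, 0, 0, 0, 0.1], [-0.002, 0, 0.001, 0, 0, 0, 0], [-0.002, 0, 0.001, 0, 0, 0, 0], [-0.002, 0, 0.001, 0, 0, 0, 0], [-0.002, 0, 0.001, 0, 0, 0, 0], [-0.002, 0, 0.001, 0, 0, 0, 0], [-0.002, 0, 0.001, 0, 0, 0, 0], [-0.002, 0, 0.001, 0, 0, 0, 0], [-0.002, 0, 0.001, 0, 0, 0, 0]]
  ],
  "grip_force": 70
}}

```text
t: 4.83
eef_pos: [0.5397, 0.1963, 0.1604]
tool_rot: [0.0, 0.802, 0.598, 0.0]
contact_force: [-1.2, 0.9, 5.4]
gripper_width: 0.2
grasp_force: 68.6
```

Emit:
{"api": "servo_tool", "payload": {
  "motion": [
    [[0, 0, -0.005, 0, 0, 0, 0], [0, 0, -0.012, 0, 0, 0, 0], [0, 0, -0.022, 0, 0, 0, 0], [0, 0, -0.035, 0, 0, 0, 0], [0, 0, -0.05, 0, 0, 0, 0], [0, 0, -0.065, 0, 0, 0, 0], [0, 0, -0.08, 0, 0, 0, 0], [0, 0, -0.095, 0, 0, 0, 0], [0, 0, -0.11, 0, 0, 0, 0], [0, 0, -0.125, 0, 0, 0, 0], [0, 0, -0.14, 0, 0, 0, 0], [0, 0, -0.15, 0, 0, 0, 0], [0, 0, -0.155, 0, 0, 0, 0], [0, 0, -0.155, 0, 0, 0, 0], [0, 0, -0.155, 0, 0, 0, 0], [0, 0, -0.155, 0, 0, 0, 0]]
  ]
}}

```text
t: 6.17
eef_pos: [0.5391, 0.1958, 0.3141]
tool_rot: [-0.0, 0.802, 0.598, -0.001]
contact_force: [0.4, 0.5, -2.3]
gripper_width: 0.198
grasp_force: 68.6
```

Run:
```python
from h import *
from station import bot
o=bot.get_obs();print(o["t"],o["eef_pos"],o["gripper_width"],o["grasp_force"],go(o,[.5463,-.2225,.316],-16.6))
c=bot.read_camera("scene");np.savez("scene3.npz",**c)
cv2.imwrite("pics/g3.png",cv2.resize(c["img"][80:260,240:420],(600,600))[:,:,::-1])
```

```text
6.1667 [0.53907583 0.19584913 0.31405859] 0.19818802879678887 68.60846042633057 ([-0.3989, 0.1264, -0.0017], [-0.01, 0.01, 0.0])
```

View pics/g3.png

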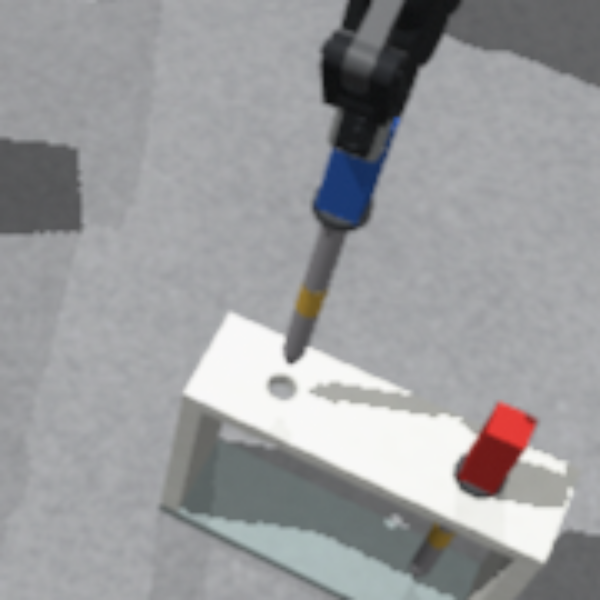

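The pin is clear of the rack, with its tip at crop (292,357) above the empty hole at (282,386). The red pin is untouched. I'll transfer to above the fixture.

Emit:
{"api": "servo_tool", "payload": {
  "motion": [
    [[-0.012, 0.004, 0, 0, 0, 0, 0], [-0.035, 0.011, 0, 0, 0, 0, 0], [-0.06, 0.019, 0, 0, 0, 0, 0], [-0.09, 0.0285, 0, 0, 0, 0, 0], [-0.12, 0.038, 0, 0, 0, 0, 0], [-0.15, 0.0475, 0, 0, 0, 0, 0], [-0.18, 0.057, 0, 0, 0, 0, 0], [-0.21, 0.0665, 0, 0, 0, 0, 0], [-0.24, 0.076, 0, 0, 0, 0, 0], [-0.27, 0.0855, 0, 0, 0, 0, 0], [-0.3, 0.095, 0, 0, 0, 0, 0], [-0.33, 0.1045, 0, 0, 0, 0, 0], [-0.36, 0.114, 0, 0, 0, 0, 0], [-0.38, 0.1204, 0, 0, 0, 0, 0], [-0.393, 0.1245, 0, 0, 0, 0, 0], [-0.399, 0.1264, 0, 0, 0, 0, 0], [-0.399, 0.1264, 0, 0, 0, 0, 0], [-0.399, 0.1264, 0, 0, 0, 0, 0], [-0.399, 0.1264, 0, 0, 0, 0, 0], [-0.399, 0.1264, 0, 0, 0, 0, 0]]
  ]
}}

```text
t: 7.88
eef_pos: [0.5471, -0.2204, 0.3152]
tool_rot: [-0.0, 0.801, 0.599, 0.0]
contact_force: [-0.1, -0.2, -1.9]
gripper_width: 0.194
grasp_force: 68.6
```

Run:
```python
from h import *
from station import bot
o=bot.get_obs();print(o["t"],o["eef_pos"],go(o,[.5463,-.2225,.316],-16.6))
for n in("scene","top"):
    c=bot.read_camera(n);np.savez(f"{n}4.npz",**c)
a,b=load("top","4"),load("scene","4")
tip=o["eef_pos"]-[0,0,.1454]; print(proj(a,tip),proj(b,tip),proj(b,o["eef_pos"]-[0,0,.0834]))
cv2.imwrite("pics/g4.png",np.hstack([cv2.resize(a["img"][120:220,300:420],(390,325),interpolation=0),cv2.resize(b["img"][90:210,60:204],(390,325),interpolation=0)])[:,:,::-1])
```

```text
7.8833 [ 0.54713969 -0.22039262  0.31517087] ([-0.0023, -0.0002, -0.0008], [0.0, -0.01, 0.03])
[365.39495007 171.74893779] [102.21432764 150.93430505] [ 91.230504   129.18764115]
```

View pics/g4.png

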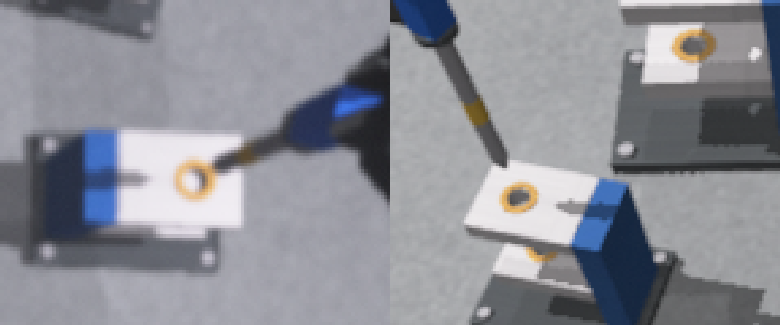

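The pin's tip hangs just short of the upper rim's axis: top tip about (366,171.7) with the rim at (359.4,174.8), scene tip about (102.5,150.2) with the rim at (107,162.4). The tip's predicted pixels match what I see. Next I'll measure the remaining offset using the band and the rim together.

Run:
```python
from h import *
a,b=load("top","4"),load("scene","4")
tcp=np.array([.5471,-.2204,.3152]); S={}
for c,n,box in((a,"top",(300,120,420,220)),(b,"scene",(60,90,150,210))):
    x0,y0,x1,y1=box; im=c["img"][y0:y1,x0:x1]
    pb=proj(c,tcp-[0,0,.0834]); print(n,"band pred",pb)
    for k in blobs(im,(10,90,70),(30,255,255),8,3):
        m=cv2.moments(k); p=(m["m10"]/m["m00"]+x0,m["m01"]/m["m00"]+y0); print(np.round(p,1),cv2.contourArea(k))
        S.setdefault((n,"band" if np.linalg.norm(p-pb)<5 else "rim"),p)
        if np.linalg.norm(p-pb)>=5 and cv2.contourArea(k)>70: S[(n,"rim")]=p
for k in("band","rim"): print(k,tri(a,S["top",k],b,S["scene",k]))
print("tip",tri(a,(366.,171.5),b,(102.3,150)))
```

```text
top band pred [377.530883   166.77352241]
[359.6 174.8] 89.5
scene band pred [ 91.23032512 129.1584886 ]
[114.3 183.7] 13.0
[107.  162.4] 95.0
[ 91.5 131. ] 45.5Traceback (most recent call last):
  File "<stdin>", line 11, in <module>
KeyError: ('top', 'band')
```

Emit:
{"api": "servo_tool", "payload": {
  "motion": [
    [[-0.001, 0, 0, 0, 0, 0, 0], [-0.002, 0, 0, 0, 0, 0, 0], [-0.002, 0, 0.006, 0, 0, 0, 0], [-0.002, 0, 0.014, 0, 0, 0, 0], [-0.002, 0, 0.022, 0, 0, 0, 0], [-0.002, 0, 0.03, 0, 0, 0, 0], [-0.002, 0, 0.035, 0, 0, 0, 0], [-0.002, 0, 0.04, 0, 0, 0, 0], [-0.002, 0, 0.044, 0, 0, 0, 0], [-0.002, 0, 0.044, 0, 0, 0, 0], [-0.002, 0, 0.044, 0, 0, 0, 0], [-0.002, 0, 0.044, 0, 0, 0, 0]]
  ]
}}

```text
t: 8.98
eef_pos: [0.5465, -0.2243, 0.2714]
tool_rot: [0.0, 0.802, 0.598, 0.0]
contact_force: [0.0, 0.3, -2.2]
gripper_width: 0.201
grasp_force: 68.6
```

Run:
```python
from h import *
from station import bot
o=bot.get_obs();print(o["t"],o["eef_pos"],o["contact_force"].round(1),o["torque"].round(2))
for n in("scene","top"):
    c=bot.read_camera(n);np.savez(f"{n}5.npz",**c)
a,b=load("top","5"),load("scene","5")
cv2.imwrite("pics/g5.png",np.hstack([cv2.resize(a["img"][145:205,330:402],(390,325),interpolation=0),cv2.resize(b["img"][130:200,70:154],(390,325),interpolation=0)])[:,:,::-1])
```

```text
8.9833 [ 0.54645288 -0.22431549  0.27140932] [ 0.   0.3 -2.2] [ 0.06 -0.03  0.02]
```

View pics/g5.png

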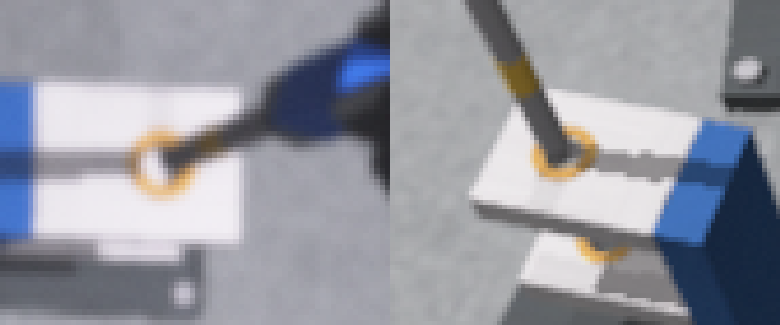

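The tip is inside the upper rim in both views: top tip about (361,175) with the rim at (360,175), scene tip about (108,164) with the rim at (107.5,163). There is no contact force. I'll shift 1 mm towards +y and go down slowly into the gap.

Emit:
{"api": "servo_tool", "payload": {
  "motion": [
    [[0.001, 0, 0.003, 0, 0, 0, 0], [0.001, 0, 0.006, 0, 0, 0, 0], [0.001, 0, 0.009, 0, 0, 0, 0], [0.001, 0, 0.012, 0, 0, 0, 0], [0.001, 0, 0.015, 0, 0, 0, 0], [0.001, 0, 0.018, 0, 0, 0, 0], [0.001, 0, 0.021, 0, 0, 0, 0], [0.001, 0, 0.024, 0, 0, 0, 0], [0.001, 0, 0.027, 0, 0, 0, 0], [0.001, 0, 0.03, 0, 0, 0, 0], [0.001, 0, 0.033, 0, 0, 0, 0], [0.001, 0, 0.036, 0, 0, 0, 0], [0.001, 0, 0.036, 0, 0, 0, 0], [0.001, 0, 0.036, 0, 0, 0, 0], [0.001, 0, 0.036, 0, 0, 0, 0]]
  ]
}}

```text
t: 10.33
eef_pos: [0.5466, -0.2233, 0.2351]
tool_rot: [0.0, 0.802, 0.598, 0.0]
contact_force: [-0.4, -0.3, -2.3]
gripper_width: 0.198
grasp_force: 68.6
```

Run:
```python
from h import *
from station import bot
o=bot.get_obs();print(o["t"],o["eef_pos"],o["contact_force"].round(1),o["torque"].round(2),o["gripper_width"])
for n in("scene","top"):
    c=bot.read_camera(n);np.savez(f"{n}6.npz",**c)
a,b=load("top","6"),load("scene","6")
cv2.imwrite("pics/g6.png",np.hstack([cv2.resize(a["img"][145:205,330:402],(390,325),interpolation=0),cv2.resize(b["img"][140:210,70:154],(390,325),interpolation=0)])[:,:,::-1])
```

```text
10.3333 [ 0.54656839 -0.22331109  0.23512767] [-0.4 -0.3 -2.3] [ 0.01 -0.04  0.03] 0.1980048202726222
```

View pics/g6.png

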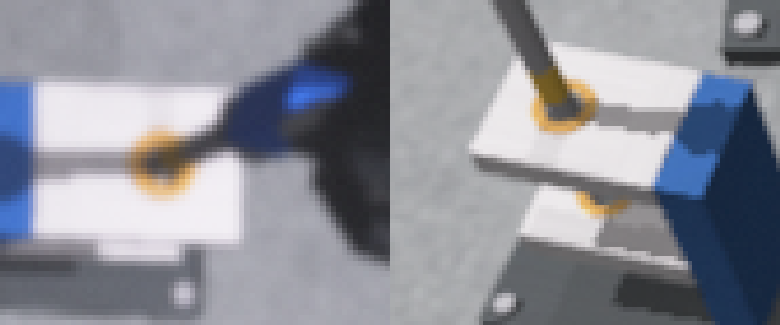

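The pin passes centrally through the upper rim, with its tip in the gap at about 90 mm and no side force. I'll continue to the lower bushing.

Emit:
{"api": "servo_tool", "payload": {
  "motion": [
    [[0, 0, 0.003, 0, 0, 0, 0], [0, 0, 0.006, 0, 0, 0, 0], [0, 0, 0.009, 0, 0, 0, 0], [0, 0, 0.012, 0, 0, 0, 0], [0, 0, 0.015, 0, 0, 0, 0], [0, 0, 0.018, 0, 0, 0, 0], [0, 0, 0.021, 0, 0, 0, 0], [0, 0, 0.024, 0, 0, 0, 0], [0, 0, 0.027, 0, 0, 0, 0], [0, 0, 0.03, 0, 0, 0, 0], [0, 0, 0.033, 0, 0, 0, 0], [0, 0, 0.036, 0, 0, 0, 0], [0, 0, 0.036, 0, 0, 0, 0], [0, 0, 0.036, 0, 0, 0, 0]]
  ]
}}

```text
t: 11.6
eef_pos: [0.5464, -0.2232, 0.1988]
tool_rot: [-0.0, 0.802, 0.598, -0.0]
contact_force: [-0.5, -0.1, -2.0]
gripper_width: 0.199
grasp_force: 68.6
```

Emit:
{"api": "servo_tool", "payload": {
  "motion": [
    [[0, 0, 0.003, 0, 0, 0, 0], [0, 0, 0.006, 0, 0, 0, 0], [0, 0, 0.009, 0, 0, 0, 0], [0, 0, 0.012, 0, 0, 0, 0], [0, 0, 0.015, 0, 0, 0, 0], [0, 0, 0.018, 0, 0, 0, 0], [0, 0, 0.021, 0, 0, 0, 0], [0, 0, 0.024, 0, 0, 0, 0], [0, 0, 0.026, 0, 0, 0, 0], [0, 0, 0.026, 0, 0, 0, 0], [0, 0, 0.026, 0, 0, 0, 0], [0, 0, 0.026, 0, 0, 0, 0], [0, 0, 0.026, 0, 0, 0, 0], [0, 0, 0.026, 0, 0, 0, 0], [0, 0, 0.026, 0, 0, 0, 0], [0, 0, 0.026, 0, 0, 0, 0]]
  ]
}}

```text
t: 12.93
eef_pos: [0.5465, -0.2233, 0.1731]
tool_rot: [0.0, 0.802, 0.598, 0.0]
contact_force: [0.7, -0.8, -2.3]
gripper_width: 0.196
grasp_force: 68.6
```

Run:
```python
from h import *
from station import bot
o=bot.get_obs();print(o["t"],o["eef_pos"],o["contact_force"].round(1),o["torque"].round(2),o["joint_vel"].round(3))
for n in("scene","top"):
    c=bot.read_camera(n);np.savez(f"{n}7.npz",**c)
a,b=load("top","7"),load("scene","7")
tcp=o["eef_pos"];print("collar underside pred",proj(b,tcp-[0,0,.0154]),"lower mouth",proj(b,np.array([.5464,-.2228,.065])))
cv2.imwrite("pics/g7.png",np.hstack([cv2.resize(a["img"][145:205,330:402],(390,325),interpolation=0),cv2.resize(b["img"][130:210,70:166],(390,325),interpolation=0)])[:,:,::-1])
```

```text
12.9333 [ 0.54649726 -0.22329988  0.17309803] [ 0.7 -0.8 -2.3] [-0.01  0.04 -0.  ] [ 0.001  0.001  0.     0.003 -0.     0.002 -0.001]
collar underside pred [102.86144725 154.2789274 ] lower mouth [116.64746126 180.90054562]
```

View pics/g7.png

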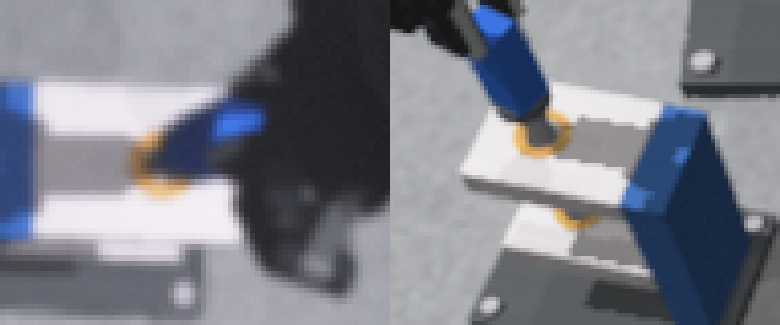

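The collar sits about 28 mm above the upper rim, which puts the tip near 28 mm and the band near 90 mm. The vertical force still equals the hanging weight, so nothing is resting, and the arm is still. I'm handing in.

```bash
python3 -c "
from station import bot
print(bot.hand_in())"
```

```text
the job is handed in; nothing more can be done
None
```

The job is handed in at about 13 s, with no verdict returned: the gripped blue pin hangs upright and still through both bushings of the medium fixture (upper rim measured at 129 mm), with its tip at about 28 mm and its band centre at about 90 mm by calculation from the arm's position, and the red pin, ring stack and tape measure were not touched.

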